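# Open the ring hatch with the hook pole

## Robot

A 7-joint arm with a two-finger parallel gripper is mounted at the origin on the work surface. World frame = base frame: x ahead of the robot, y to its left, z up, the work surface at z = 0. Lengths are in mm, angles in degrees, forces in N, time in s.
With the tool pointing down it reaches from about 350 to 900 mm from the base axis. Payload 7.2 kg.
Tool frame: the origin (TCP) lies at the very end of the fingers, on their centre line; the grasp point (between the pads) lies 19 mm behind it; z points along the fingers, x is the direction in which the jaws open and shut, and the axes are right-handed (so a half turn about z gives the same grasp; the last joint's range is limited). The gripper opens to 88 mm and grips with 3 to 60 N. Pads are 20 mm wide; open, the fingers measure 115 mm over their backs; the gripper's body (75 mm by 178 mm) begins 61 mm behind the grasp point.
Start: joints at [-73.465, 23.554, -0.728, 91.456, 0.321, 64.991, -4.71], TCP at [218.308, 585.637, 222.653] pointing down, gripper open.
Joint ranges: [-169.25, 169.25], [-16.82, 113.86], [-84.01, 82.57], [7.8, 145.47], [-59.2, 239.2], [7.22, 106.19], [-163.78, 163.78]. Speed limits (degrees/s): [136.94, 136.94, 172.46, 172.46, 180, 180, 180].

## Interface

Orientations are given as a 3x3 rotation matrix whose columns are the frame's x, y, z axes.
In Python, from plant import * gives the robot as it stands.
- The arm moves only by the tool jog_arm, never from a script. Its argument "increments" is a list of rows, each a list of 2 entries, a list of its own where there are three numbers: the shift along the world's x, y, z normalised to -1 to 1, where 1 is 0.4 m, then the turn, a rotation vector about the world's x, y, z normalised to -1 to 1, where 1 is 90 degrees. In form: [[[tx, ty, tz], [ax, ay, az]], ...]. A call has exactly 5 rows; each row shifts and turns the commanded pose from where the row before left it; what a row does not reach is not made up. A row lasts 1/12 s, in which the tool goes at most 41.7 mm and 7.16 degrees, less where a joint would pass 70% of its speed; a pose out of reach is approached as far as the arm can. A call with a number of a shift or a turn outside -1 to 1 is refused whole. A call with a gripper value outside its range is refused whole. "claw" is the opening, from -1 (shut) to 1 (fully open), set as the call begins (left out, the last holds). The fingers move at their own pace and stop on an object; "newtons" is the grip in N (left out, the last holds). Time passes only in rows, so rows that do not move let the fingers close, or fill a call up. It gives the time, the measured TCP pose, the force and the opening at its end, in the units of the state.
- read_state(): the state, without advancing time (a new reading comes with each control period).
- capture(name): name is "scene" or "top"; returns (picture, depth): 400x640x3 uint8, red, green, blue; 400x640 float32, mm along the optical axis (not along the pixel's ray), 0 where there is no reading.
- camera_info(name): a dict with "mtx" (3x3 intrinsics, pixels), "R" (3x3) and "t" (3): a world point X has camera coordinates R X + t. Camera axes: x right, y down, z forward; pixel columns grow to the right and rows downward; lengths in mm; the calibration is good to about 2 mm. A picture is of the moment at which its call begins. camera_info takes no time and is no camera call.
- finish_job(): hands the job in, once; it reports no verdict.
The state is a dict: "time": time; "q": joint angles; "joint_velocities": joint speeds; "joint_efforts": joint torques, N m; "tool_pos": TCP position; "orientation": TCP orientation; "force": force on the tool from outside, world axes, zero at the start; "wrist_torque": the same for the moment, N m; "width": finger opening in mm.
Only numpy, scipy, OpenCV 4.12 (cv2) and the standard library are available. Lean on these libraries where they do the work, as an engineer would, in place of code of your own. Each camera call takes 0.05 s, during which the arm holds its last target.

## Task

Take the hooked pole from its rest, drop its hook into the ring at the top of the locker hatch and pull the hatch down with it as far as it goes. Then unhook the pole and lay it back level in its own rest, leaving the hatch open.

Things in the scene. Friction and masses are not known exactly. Their poses are not given: they have to be found in the camera images.
- hook_pole: Hooked pole, 0.22 kg, level in its rest. Origin: centre of its wooden handle, 200 mm long (x), 24 wide (y), 26 high (z, up), near the centre of mass. A 10 mm thick steel rod runs on along +x and at x = 170 mm bends square down into a straight 10 mm thick hook ending at z = -65 mm. A like pole without a hook lies in a like rest: not wanted.
- hook_tip (a point): The lower end of the hook: 170 mm in +x and 65 mm in -z from the handle centre; axes as the pole's.
- hook_rest: Its fixed steel rest, 200 x 90 mm. Origin: centre of the underside; x along the pole to the hook, z up. Two 12 mm thick posts at x = -75 and 75 mm, each a U open at the top: floor 67 mm up, prong tops 95 mm up, 46 mm free between the prongs. The handle lies on both floors, its centre 80 mm above this origin; between the posts (138 mm apart) it is free for the fingers.
- ring (a point): Centre of the steel ring on the hatch, 250 mm up when shut; 44 mm inside, 6 mm bar, plane square to the hatch: flat when shut, the hook enters from above. Axes turn with the hatch: -x out of its front, y along the hinge, z up the hatch. The front face is 36 mm behind (+x), the top edge 9 mm above. The neighbour locker's like hatch has a round knob, no ring: not wanted.
- ring_hatch (a joint): Opening angle of the ring's hatch, rad: 0 shut (upright), grows as its top swings out and down about the hinge at its foot, stop at 0.7; starts 0 to 0.1 open. Hinge line: 185 mm below (-z) and 46 mm behind (+x) the ring's centre, in the ring's axes. Stiff hinge (0.3 N m, some 2 N at the ring): it stays where it is left. Hatch 155 mm wide.
Mind the look-alikes: they are no part of the job. Leave any yellow look-alike of the hook_rest alone.

How it is judged (in metres and radians):
On the way, in this order (a step that is already met when the one before it is completed fails the run):
1. the hook stands in the ring, its end below the ring's plane, the hatch not yet pulled down (x of hook_tip in the frame of ring between -0.022 and 0.022 m and y of hook_tip in the frame of ring between -0.022 and 0.022 m and z of hook_tip in the frame of ring between -0.065 and -0.006 m and value of joint ring_hatch below 0.35 rad), for 0.1 s.
2. the hatch is pulled down by more than 0.5 rad with the hook still in the ring (value of joint ring_hatch above 0.5 rad and z of hook_tip in the frame of ring below -0.003 m and distance between hook_tip and ring below 0.075 m and y of hook_tip in the frame of ring between -0.03 and 0.03 m), for 0.1 s.
At the end, for the whole second after the job is handed in: The hatch stays open by more than 0.5 rad (its stop is at 0.7), and the hooked pole lies still and level (within 10 degrees) in its own rest, hook down, its handle centre within 40 mm along and 20 mm across the rest's middle and 70 to 90 mm above the rest's underside (value of joint ring_hatch above 0.5 rad and x of hook_pole in the frame of hook_rest between -0.04 and 0.04 m and y of hook_pole in the frame of hook_rest between -0.02 and 0.02 m and z of hook_pole in the frame of hook_rest between 0.07 and 0.09 m and angle between hook_pole's own z axis and vertical below 0.18 rad and linear speed of hook_pole below 0.02 m/s); the robot touches nothing.
It also fails if it takes over 64 s, if anything falls off the work surface, if the arm or the gripper's body presses on something with over 40 N, if the wrist force passes 120 N, or if a joint passes its speed limit or range.

## Working session

There is one attempt and no reset: what is moved stays moved. The work goes in short steps, Python scripts to look and compute and a tool call to move; the robot and the scene stay as the last step left them, time stands still between calls to the robot, and variables do not carry over. Pictures are saved under pics/ and viewed, and the job is handed in when it is done.

Besides the shell and the picture viewer there is one more tool, called after "Emit:" in YAML: its name, and indented under it one key for each argument. jog_arm: Moves the arm, as the interface text tells. Its arguments: {"type":"object","properties":{"increments":{"type":"array"},"claw":{"type":"number"},"newtons":{"type":"number"}},"required":["increments"]}

```bash
ls; mkdir -p pics
python3 - <<'E'
from plant import *
import cv2,numpy as np
for n in("scene","top"):
    p,d=capture(n); cv2.imwrite(f"pics/{n}0.png",p[:,:,::-1]); np.save(f"{n}0.npy",d); c=camera_info(n); print(n,c)
print(read_state())
E
```

```text
pics
scene {'mtx': array([[441.8263357 ,   0.        , 320.46951628],
       [  0.        , 441.8263357 , 210.90483709],
       [  0.        ,   0.        ,   1.        ]]), 'R': array([[ 0.03735013,  0.99914052,  0.01797723],
       [ 0.60434967, -0.0082576 , -0.7966764 ],
       [-0.79584323,  0.04062051, -0.60413866]]), 't': array([  82.8189775 , -134.6870689 , 1828.05180138])}
top {'mtx': array([[478.36914976,   0.        , 314.49568977],
       [  0.        , 478.36914976, 200.55892707],
       [  0.        ,   0.        ,   1.        ]]), 'R': array([[-0.00721631, -0.99978363, -0.01950953],
       [-0.98734584,  0.01021464, -0.1582525 ],
       [ 0.15841755,  0.01812066, -0.98720592]]), 't': array([ -94.88083617,  477.72578537, 1544.20084875])}
{'time': 0.1, 'q': array([-73.46500938,  23.59535303,  -0.73020618,  91.49606381,
         0.3199818 ,  64.99012609,  -4.70772444]), 'joint_velocities': array([ 0.0735065 , -0.08577393,  0.12460874, -0.12340372, -0.04666535,
       -0.01530213,  0.03811434]), 'joint_efforts': array([ 3.35722987e-03, -5.89092708e+01,  6.44163564e-01, -2.91711903e+01,
       -5.37315686e-02,  1.44001454e-02,  4.37482993e-05]), 'tool_pos': array([218.15444642, 585.2338181 , 221.91665928]), 'orientation': array([[ 3.49191129e-01,  9.37051429e-01, -4.17873052e-04],
       [ 9.37050497e-01, -3.49191372e-01, -1.32359293e-03],
       [-1.38619231e-03,  7.06187580e-05, -9.99999037e-01]]), 'force': array([-0.0695181 , -0.14321476,  0.01641552]), 'wrist_torque': array([-0.03615066, -0.03539678, -0.00964733]), 'width': 88.19205703139203}
```

View pics/scene0.png

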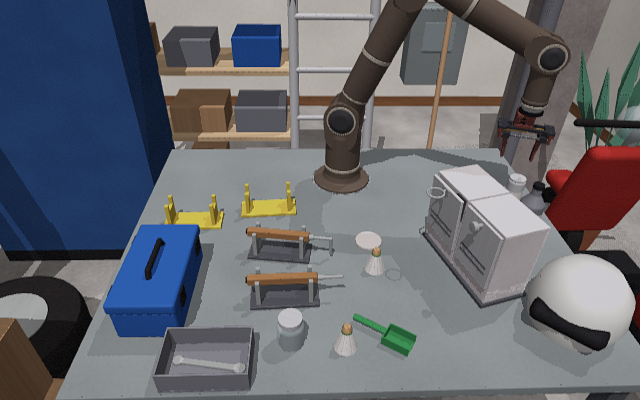

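View pics/top0.png

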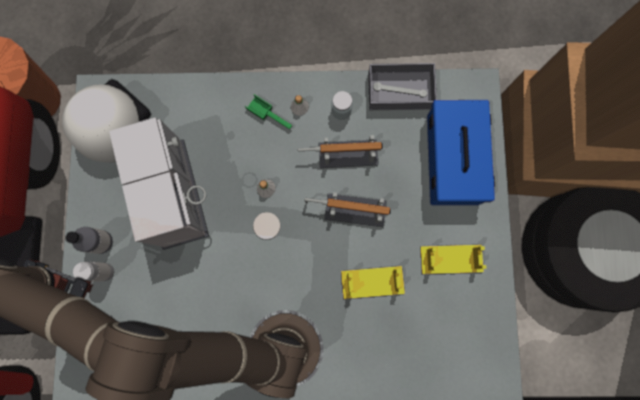

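The hooked pole is the nearer one: scene (280,235) with its hook at (330,245), top (358,208) with its hook at (308,203). The ring is at scene (436,192) and top (196,195), on the left hatch. I'll measure both next.

```bash
cat > h.py <<'E'
import numpy as np,cv2
from plant import *
def pts(n,d,us,vs):
    c=camera_info(n);K=c['mtx'];z=d[vs,us].astype(float)
    P=np.stack([(us-K[0,2])/K[0,0]*z,(vs-K[1,2])/K[1,1]*z,z],-1)
    return (P-c['t'])@c['R']
def cloud(n,d):
    v,u=np.mgrid[0:400,0:640]; P=pts(n,d,u.ravel(),v.ravel()).reshape(400,640,3); P[d==0]=np.nan; return P
def proj(n,X):
    c=camera_info(n);x=(c['R']@np.asarray(X,float)+c['t']);x=c['mtx']@x;return x[:2]/x[2]
def ray_at_z(n,u,v,z):
    c=camera_info(n);C=-c['R'].T@c['t'];r=c['R'].T@np.linalg.inv(c['mtx'])@[u,v,1.];return C+r*(z-C[2])/r[2]
E
python3 - <<'E'
from h import *
for n,crops in (("scene",[(230,215,120,100,6),(410,150,140,150,5)]),("top",[(295,180,110,60,7),(105,110,115,150,5)])):
    im=cv2.imread(f"pics/{n}0.png")
    for i,(x,y,w,h,s) in enumerate(crops):
        cv2.imwrite(f"pics/{n}0_c{i}.png",cv2.resize(im[y:y+h,x:x+w],None,fx=s,fy=s,interpolation=cv2.INTER_CUBIC)[:600,:800])
for n in("scene","top"):
    d=np.load(n+"0.npy");P=cloud(n,d)
    im=cv2.imread(f"pics/{n}0.png");hsv=cv2.cvtColor(im,cv2.COLOR_BGR2HSV)
    box={'scene':(240,222,90,25),'top':(325,195,70,25)}[n]
    x,y,w,h=box
    m=np.zeros((400,640),bool);m[y:y+h,x:x+w]=1
    m&=(hsv[...,0]>5)&(hsv[...,0]<20)&(hsv[...,1]>110)
    Q=P[m];print(n,m.sum(),np.nanmin(Q,0),np.nanmax(Q,0),np.nanmedian(Q,0))
    t=Q[Q[:,2]>85]; 
    r=cv2.minAreaRect(t[:,:2].astype(np.float32));print(r)
    print("table z",np.nanmedian(P[300:310,390:400,2]) if n=='scene' else np.nanmedian(P[280:300,250:270,2]))
E
```

```text
scene 511 [ 387.96344337 -336.55294749   -2.76381164] [ 475.7753254  -141.36240583  100.10054998] [ 455.59731175 -236.64775321   91.65853007]
((452.6680603027344, -237.70982360839844), (196.14125061035156, 26.02174949645996), 80.84371948242188)
table z 2.341453909096765
top 462 [ 425.09386094 -336.92533341   80.2942719 ] [ 473.02642478 -142.99407061   99.86346234] [ 448.76675804 -238.17718145   91.95096536]
((448.6623840332031, -239.40318298339844), (197.30075073242188, 24.273996353149414), 81.65184020996094)
table z -1.115163418465635
```

```bash
ls pics
```

```text
scene0.png
scene0_c0.png
scene0_c1.png
top0.png
top0_c0.png
top0_c1.png
```

View pics/scene0_c0.png

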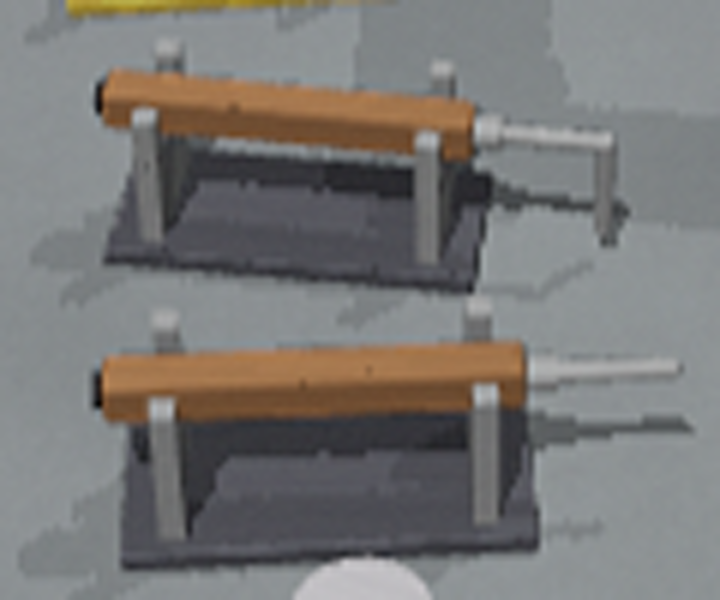

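View pics/scene0_c1.png

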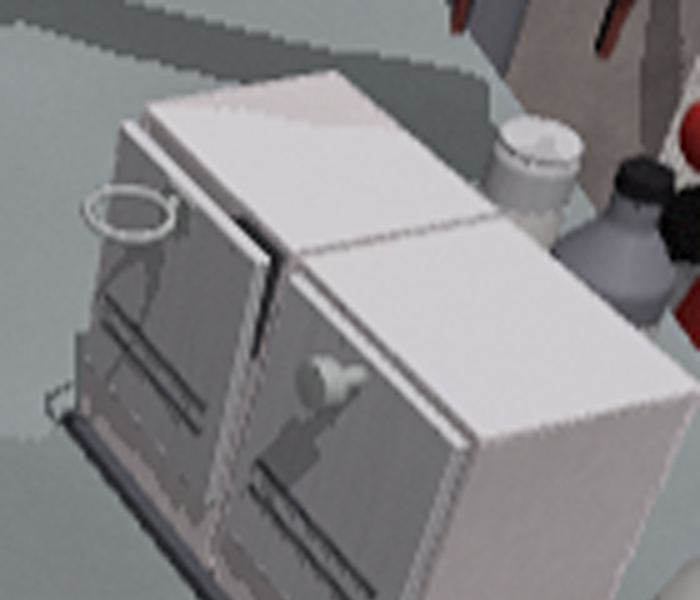

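View pics/top0_c0.png

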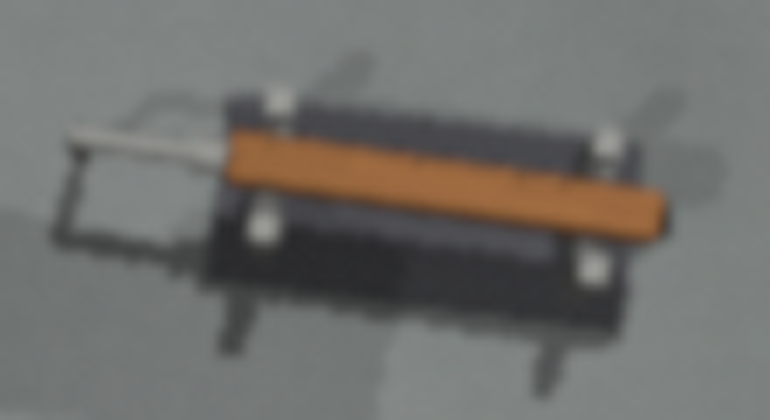

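View pics/top0_c1.png

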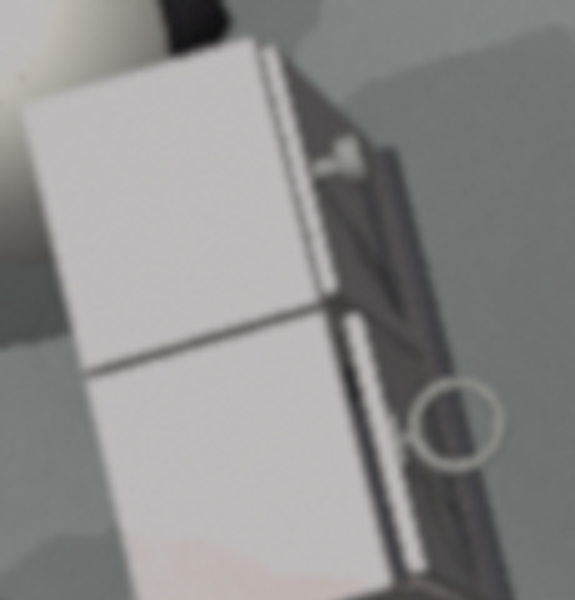

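Run:
```python
from h import *
def tri(a,b):
    A=[];B=[]
    for n,u in (("scene",a),("top",b)):
        c=camera_info(n);C=-c['R'].T@c['t'];r=c['R'].T@np.linalg.inv(c['mtx'])@[u[0],u[1],1.];r/=np.linalg.norm(r)
        M=np.eye(3)-np.outer(r,r);A.append(M);B.append(M@C)
    X=np.linalg.solve(sum(A),sum(B));print(X.round(1),"reproj",proj("scene",X)-a,proj("top",X)-b);return X
f=lambda x,y,ox,oy,s:np.array([(x+.5)/s-.5+ox,(y+.5)/s-.5+oy])
print("ring");ring=tri(f(130,212,410,150,5),f(456,424,105,110,5))
# hatch top edge, outer-near corner left & right
print("corners");
tri(f(125,122,410,150,5),f(418,570,105,110,5))
tri(f(268,262,410,150,5),f(352,316,105,110,5))
print("rod bend");tri(f(610,140,230,215,6),f(78,140,295,180,7))
print("handle front/back top ends")
tri(f(475,103,230,215,6)*1,f(236,132,295,180,7))
# pts of face
d=np.load("scene0.npy");P=cloud("scene",d)
poly=(np.array([[150,260],[240,275],[215,400],[110,380]])/5+[410,150]).astype(np.int32)
m=np.zeros((400,640),np.uint8);cv2.fillPoly(m,[poly],1);Q=P[m>0];Q=Q[~np.isnan(Q).any(1)]
for k in range(6):
    c=Q.mean(0);n=np.linalg.svd(Q-c,full_matrices=False)[2][2];r=(Q-c)@n;Q=Q[abs(r)<max(2.0,2*r.std())]
n=n*np.sign(n[0]*-1 if abs(n[0])>.1 else 1);print("face",len(Q),n,c,r.std(),"tilt",np.degrees(np.arcsin(n[2])), 'ring dist',(ring-c)@n)
# other hatch
poly=(np.array([[290,420],[400,500],[350,590],[250,520]])/5+[410,150]).astype(np.int32)
m=np.zeros((400,640),np.uint8);cv2.fillPoly(m,[poly],1);Q=P[m>0];Q=Q[~np.isnan(Q).any(1)]
for k in range(6):
    c=Q.mean(0);n=np.linalg.svd(Q-c,full_matrices=False)[2][2];r=(Q-c)@n;Q=Q[abs(r)<max(2.0,2*r.std())]
print("other",n,c)
# yaw of box via top-surface edges
for nm in("scene","top"):
    P=cloud(nm,np.load(nm+"0.npy"));
    T=P[(P[...,2]>245)&(P[...,2]<285)&(P[...,0]>300)&(P[...,1]>50)&(P[...,1]<480)]
    print(nm,len(T),T.mean(0),cv2.minAreaRect(T[:,:2].astype(np.float32)), cv2.boxPoints(cv2.minAreaRect(T[:,:2].astype(np.float32))))
# rest posts (handle yaw)
```

```text
ring
[464.1 238.3 251.1] reproj [-0.12947817  0.01925968] [-0.13290654 -0.02493922]
corners
[378.9 254.6 260.3] reproj [-0.10783582  0.01738252] [-0.11839009 -0.02066725]
[526.8 299.8 259.1] reproj [-0.63841114  0.10611615] [-0.6222559  -0.14451212]
rod bend
[473.1 -69.8  83.2] reproj [-0.60352903  0.00847583] [-0.59447336 -0.02553947]
handle front/back top ends
[ 471.8 -141.5  108.6] reproj [-0.76585724 -0.00796369] [-0.75892427 -0.00906806]
face 484 [-0.27106958  0.96172088  0.04017758] [471.85056395 283.30940238 165.65363055] 1.0907435499686142 tilt 2.3026255686015062 ring dist -37.78072303709506
other [ 0.27233695 -0.96219516 -0.00361389] [617.81537877 330.1740297  152.30914436]
scene 4389 [537.82630233 369.7836301  264.78518102] ((520.1699829101562, 344.2445068359375), (343.58917236328125, 224.7700958251953), 16.253324508666992) [[323.78656 404.05527]
 [386.69623 188.2684 ]
 [716.5534  284.43375]
 [653.64374 500.2206 ]]
top 6250 [508.1743603  370.07395063 262.97297007] ((523.4800415039062, 343.02130126953125), (338.54351806640625, 223.09925842285156), 16.09276580810547) [[329.92053 403.27875]
 [391.76218 188.92183]
 [717.03955 282.76385]
 [655.1979  497.1208 ]]
```

Run:
```python
from h import *
f=lambda x,y:((x+.5)/7-.5+295,(y+.5)/7-.5+180)
p=[ray_at_z("top",*f(*a),95) for a in((280,100),(262,225),(608,143),(592,266))]
p=np.array(p);print(p.round(1));c=p.mean(0);a=(p[0]+p[1]-p[2]-p[3])/2;print(c,np.degrees(np.arctan2(a[1],a[0])),np.linalg.norm(a),np.linalg.norm(p[0]-p[1]))
g=lambda x,y:((x+.5)/6-.5+230,(y+.5)/6-.5+215)
p=[ray_at_z("scene",*g(*a),95) for a in((443,66),(427,138),(168,45),(145,115))]
p=np.array(p);print(p.round(1));c=p.mean(0);a=(p[0]+p[1]-p[2]-p[3])/2;print(c,np.degrees(np.arctan2(a[1],a[0])),np.linalg.norm(a),np.linalg.norm(p[0]-p[1]))
```

```text
[[ 488.6 -164.3   95. ]
 [ 431.2 -155.3   95. ]
 [ 467.2 -312.7   95. ]
 [ 411.1 -303.8   95. ]]
[ 449.51045938 -234.0369438    95.        ] 82.04268952118488 149.87945058805025 58.03968667824749
[[ 424.4 -155.6   95. ]
 [ 483.6 -164.3   95. ]
 [ 404.1 -304.4   95. ]
 [ 462.7 -311.9   95. ]]
[ 443.71199448 -234.04123245   95.        ] 82.08519605374069 149.6523404340931 59.88365557864298
```

Emit:
jog_arm:
  increments:
    - [[0,0,0.1],[0,0,0]]
    - [[0,0,0.1],[0,0,0]]
    - [[0,0,0.1],[0,0,0]]
    - [[0,0,0.1],[0,0,0]]
    - [[0,0,0.1],[0,0,0]]
  claw: 1

```text
time: 0.52
tool_pos: [218.2, 585.1, 424.4]
orientation: [[0.349, 0.937, -0.0], [0.937, -0.349, -0.0], [-0.001, 0.0, -1.0]]
force: [-0.3, 1.0, -0.3]
width: 87.3
```

Emit:
jog_arm:
  increments:
    - [[0.05,-0.09,0],[0,0,-0.043]]
    - [[0.05,-0.09,0],[0,0,-0.043]]
    - [[0.05,-0.09,0],[0,0,-0.043]]
    - [[0.05,-0.09,0],[0,0,-0.043]]
    - [[0.05,-0.09,0],[0,0,-0.043]]

```text
time: 0.93
tool_pos: [318.8, 403.6, 422.3]
orientation: [[0.642, 0.766, -0.0], [0.766, -0.642, -0.0], [-0.0, -0.0, -1.0]]
force: [0.2, 0.2, -0.5]
width: 88.0
```

Emit:
jog_arm:
  increments:
    - [[0.05,-0.09,0],[0,0,-0.043]]
    - [[0.05,-0.09,0],[0,0,-0.043]]
    - [[0.05,-0.09,0],[0,0,-0.043]]
    - [[0.05,-0.09,0],[0,0,-0.043]]
    - [[0.05,-0.09,0],[0,0,-0.043]]

```text
time: 1.35
tool_pos: [418.7, 223.5, 422.6]
orientation: [[0.86, 0.51, -0.0], [0.51, -0.86, 0.0], [0.0, -0.0, -1.0]]
force: [0.5, 0.6, 0.9]
width: 87.6
```

Emit:
jog_arm:
  increments:
    - [[0.01,-0.1,0],[0,0,-0.043]]
    - [[0.01,-0.1,0],[0,0,-0.043]]
    - [[0.01,-0.1,0],[0,0,-0.043]]
    - [[0.01,-0.1,0],[0,0,-0.043]]
    - [[0.01,-0.1,0],[0,0,-0.043]]

```text
time: 1.77
tool_pos: [437.8, 23.5, 422.5]
orientation: [[0.981, 0.196, -0.0], [0.196, -0.981, 0.0], [-0.0, -0.0, -1.0]]
force: [1.9, 0.6, -0.4]
width: 87.8
```

Emit:
jog_arm:
  increments:
    - [[0.01,-0.1,-0.05],[0,0,-0.043]]
    - [[0.01,-0.1,-0.05],[0,0,-0.043]]
    - [[0.01,-0.1,-0.05],[0,0,-0.043]]
    - [[0.01,-0.1,-0.05],[0,0,-0.043]]
    - [[0.01,-0.1,-0.05],[0,0,-0.043]]

```text
time: 2.18
tool_pos: [456.3, -161.8, 329.2]
orientation: [[0.99, -0.14, 0.001], [-0.14, -0.99, 0.0], [0.001, -0.001, -1.0]]
force: [1.5, 0.3, 0.9]
width: 87.9
```

Emit:
jog_arm:
  increments:
    - [[0,0,0],[0,0,0]]
    - [[-0.01,-0.08,-0.05],[0,0,0]]
    - [[-0.01,-0.07,-0.07],[0,0,0]]
    - [[0,0,-0.08],[0,0,0]]
    - [[0,0,-0.08],[0,0,0]]

```text
time: 2.6
tool_pos: [448.3, -221.6, 216.9]
orientation: [[0.99, -0.139, 0.001], [-0.139, -0.99, -0.001], [0.001, 0.001, -1.0]]
force: [1.4, 0.9, -0.4]
width: 88.1
```

Emit:
jog_arm:
  increments:
    - [[0,0,0],[0,0,0]]
    - [[0,0,0],[0,0,0]]
    - [[0,0,0],[0,0,0]]
    - [[0,0,0],[0,0,0]]
    - [[0,0,0],[0,0,0]]

```text
time: 3.02
tool_pos: [449.9, -220.0, 219.6]
orientation: [[0.991, -0.136, 0.003], [-0.136, -0.991, -0.0], [0.003, -0.0, -1.0]]
force: [-0.1, 0.2, -0.9]
width: 88.0
```

Emit:
jog_arm:
  increments:
    - [[0,-0.046,0],[0,0,-0.003]]
    - [[0,0,-0.06],[0,0,0]]
    - [[0,0,-0.06],[0,0,0]]
    - [[0,0,-0.06],[0,0,0]]
    - [[0,0,0],[0,0,0]]

```text
time: 3.43
tool_pos: [447.6, -237.0, 143.5]
orientation: [[0.99, -0.14, -0.004], [-0.14, -0.99, 0.001], [-0.004, -0.001, -1.0]]
force: [-0.8, 1.4, 0.3]
width: 87.6
```

Run:
```python
from h import *
for n in("scene","top"):
    p,d=capture(n); cv2.imwrite(f"pics/{n}1.png",p[:,:,::-1])
    x,y,w,h={'scene':(230,180,130,100),'top':(285,150,130,90)}[n]
    cv2.imwrite(f"pics/{n}1c.png",cv2.resize(p[y:y+h,x:x+w,::-1],None,fx=6,fy=6,interpolation=cv2.INTER_CUBIC))
print(read_state()['tool_pos'])
```

```text
[ 449.06427753 -238.45718119  146.65755853]
```

View pics/scene1c.png

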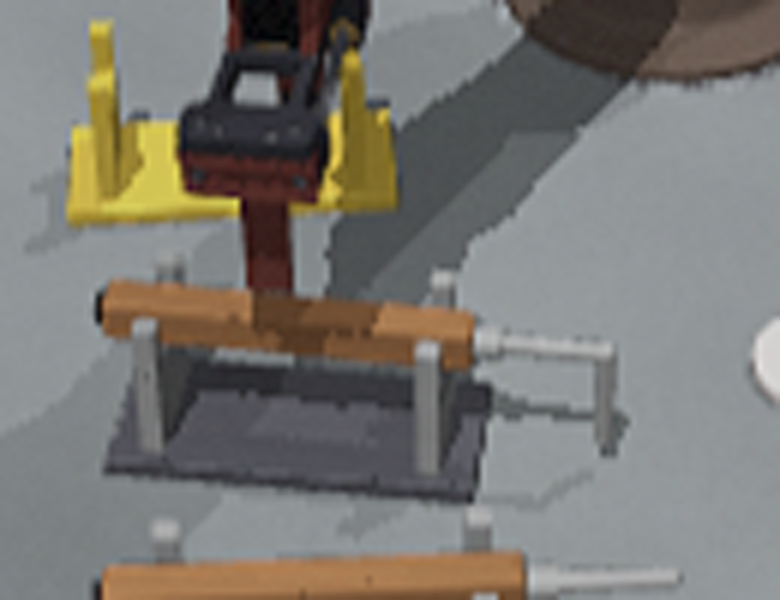

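View pics/top1.png

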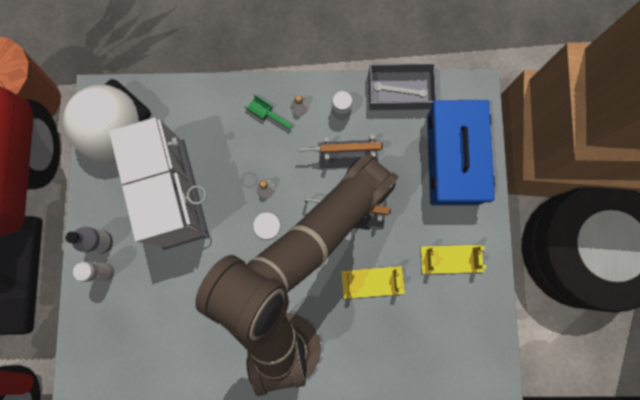

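The gripper stands above the middle of the hooked pole (scene crop, finger at (270,250)), clear of the prongs. Descending.

Emit:
jog_arm:
  increments:
    - [[0.003,0,-0.05],[0,0,0]]
    - [[0,0,-0.05],[0,0,0]]
    - [[0,0,-0.05],[0,0,0]]
    - [[0,0,-0.05],[0,0,0]]
    - [[0,0,-0.01],[0,0,0]]

```text
time: 3.95
tool_pos: [450.4, -237.9, 61.5]
orientation: [[0.99, -0.14, -0.0], [-0.14, -0.99, 0.0], [-0.0, -0.0, -1.0]]
force: [-1.0, 0.5, 0.1]
width: 87.9
```

Emit:
jog_arm:
  increments:
    - [[0,0,0],[0,0,0]]
    - [[0,0,0],[0,0,0]]
    - [[0,0,0],[0,0,0]]
    - [[0,0,0],[0,0,0]]
    - [[0,0,0],[0,0,0]]

```text
time: 4.37
tool_pos: [450.7, -238.5, 62.9]
orientation: [[0.99, -0.141, 0.002], [-0.141, -0.99, -0.0], [0.002, 0.0, -1.0]]
force: [-0.1, -0.2, 0.5]
width: 88.1
```

Emit:
jog_arm:
  increments:
    - [[0,0,0],[0,0,0]]
    - [[0,0,0],[0,0,0]]
    - [[0,0,0],[0,0,0]]
    - [[0,0,0],[0,0,0]]
    - [[0,0,0],[0,0,0]]
  claw: -1
  newtons: 40

```text
time: 4.78
tool_pos: [450.0, -238.4, 61.8]
orientation: [[0.99, -0.141, -0.0], [-0.141, -0.99, 0.0], [-0.0, -0.0, -1.0]]
force: [-0.8, 0.4, 0.4]
width: 58.1
```

Emit:
jog_arm:
  increments:
    - [[0,0,0],[0,0,0]]
    - [[0,0,0],[0,0,0]]
    - [[0,0,0],[0,0,0]]
    - [[0,0,0],[0,0,0]]
    - [[0,0,0],[0,0,0]]

```text
time: 5.2
tool_pos: [450.0, -238.3, 61.8]
orientation: [[0.99, -0.141, -0.0], [-0.141, -0.99, 0.0], [-0.0, -0.0, -1.0]]
force: [-2.7, 1.0, 0.6]
width: 24.6
```

Emit:
jog_arm:
  increments:
    - [[0,0,0.03],[0,0,0]]
    - [[0,0,0.06],[0,0,0]]
    - [[0,0,0.08],[0,0,0]]
    - [[0,0,0.08],[0,0,0]]
    - [[0,0,0.08],[0,0,0]]

```text
time: 5.62
tool_pos: [449.2, -238.5, 195.6]
orientation: [[0.99, -0.142, -0.001], [-0.142, -0.99, -0.0], [-0.001, 0.0, -1.0]]
force: [0.5, -0.9, -2.9]
width: 23.9
```

Emit:
jog_arm:
  increments:
    - [[0,0,0.08],[0,0,0]]
    - [[0,0,0.08],[0,0,0]]
    - [[0,0,0.08],[0,0,0]]
    - [[0,0,0.08],[0,0,0]]
    - [[0,0,0.05],[0,0,0]]

```text
time: 6.03
tool_pos: [449.8, -239.2, 345.5]
orientation: [[0.99, -0.142, 0.003], [-0.142, -0.99, -0.0], [0.003, 0.0, -1.0]]
force: [0.2, -0.2, -3.5]
width: 24.0
```

Emit:
jog_arm:
  increments:
    - [[0.01,0.04,0],[0,0,0.027]]
    - [[0.01,0.06,0],[0,0,0.027]]
    - [[0.01,0.06,0],[0,0,0.027]]
    - [[0.01,0.06,0],[0,0,0.027]]
    - [[0.01,0.06,0],[0,0,0.027]]

```text
time: 6.45
tool_pos: [469.3, -124.7, 341.3]
orientation: [[0.997, 0.073, -0.001], [0.073, -0.997, 0.0], [-0.001, -0.0, -1.0]]
force: [1.1, -0.2, -3.4]
width: 23.9
```

Emit:
jog_arm:
  increments:
    - [[0.01,0.06,0],[0,0,0.027]]
    - [[0.01,0.06,0],[0,0,0.027]]
    - [[0.01,0.06,0],[0,0,0.027]]
    - [[0.01,0.04,0],[0,0,0.027]]
    - [[0.01,0.02,0],[0,0,0.027]]

```text
time: 6.87
tool_pos: [489.6, -27.3, 341.2]
orientation: [[0.958, 0.285, -0.001], [0.285, -0.958, 0.0], [-0.001, -0.001, -1.0]]
force: [0.2, 0.3, -2.3]
width: 24.1
```

Emit:
jog_arm:
  increments:
    - [[0,0,0],[0,0,0]]
    - [[0,0,0],[0,0,0]]
    - [[0,0,0],[0,0,0]]
    - [[0,0,0],[0,0,0]]
    - [[0,0,0],[0,0,0]]

```text
time: 7.28
tool_pos: [489.8, -31.4, 341.9]
orientation: [[0.961, 0.277, -0.0], [0.277, -0.961, -0.0], [-0.0, 0.0, -1.0]]
force: [-0.6, -0.1, -2.4]
width: 23.8
```

```bash
cat > snap.py <<'E'
from h import *
import sys
k=sys.argv[1]
s=read_state();T=s['tool_pos'];R=s['orientation']
yaw=np.arctan2(R[1,0],R[0,0]);a=np.array([-np.sin(yaw),np.cos(yaw),0]);
tip=T+a*170+[0,0,-46.8];bend=T+a*170+[0,0,18.2]
print("T",T.round(1),np.degrees(yaw),"tip",tip.round(1),"F",s['force'].round(1))
for n in("scene","top"):
    p,d=capture(n); cv2.imwrite(f"pics/{n}{k}.png",p[:,:,::-1]); np.save(f"{n}{k}.npy",d)
    c=(proj(n,tip)+proj(n,bend))/2;x,y=(c-[60,50]).astype(int);x=max(x,0);y=max(y,0)
    im=cv2.resize(p[y:y+100,x:x+120,::-1],None,fx=6,fy=6,interpolation=cv2.INTER_CUBIC)
    for X in(tip,bend):
        q=(proj(n,X)-[x,y]+.5)*6-.5;cv2.circle(im,tuple(int(v) for v in q),4,(0,0,255),1)
    cv2.imwrite(f"pics/{n}{k}c.png",im);print(n,"crop origin",x,y,proj(n,tip),proj(n,bend))
E
python3 snap.py 2
```

```text
T [489.8 -31.4 341.9] 16.06935621306829 tip [442.8 132.  295.1] F [-0.6 -0.1 -2.4]
scene crop origin 342 116 [400.69424503 175.87962886] [403.59620338 156.68303592]
top crop origin 166 146 [229.38884801 198.83107678] [224.57794763 194.84175297]
```

View pics/scene2c.png

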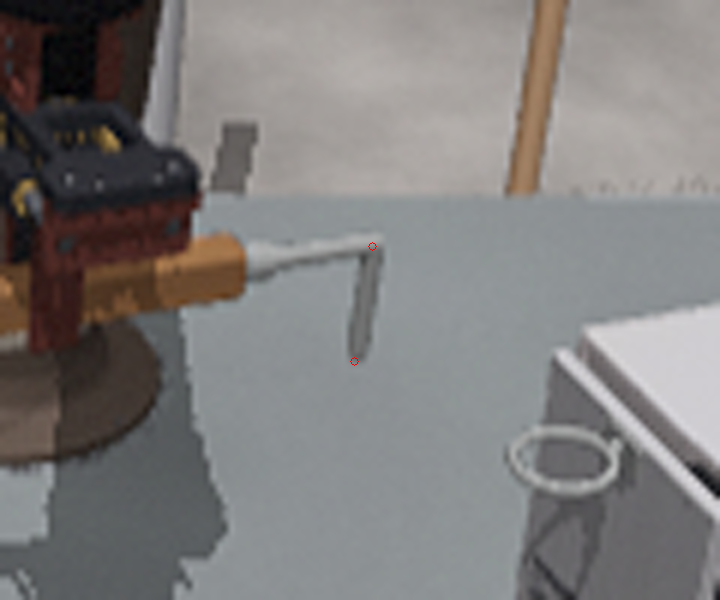

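View pics/top2c.png

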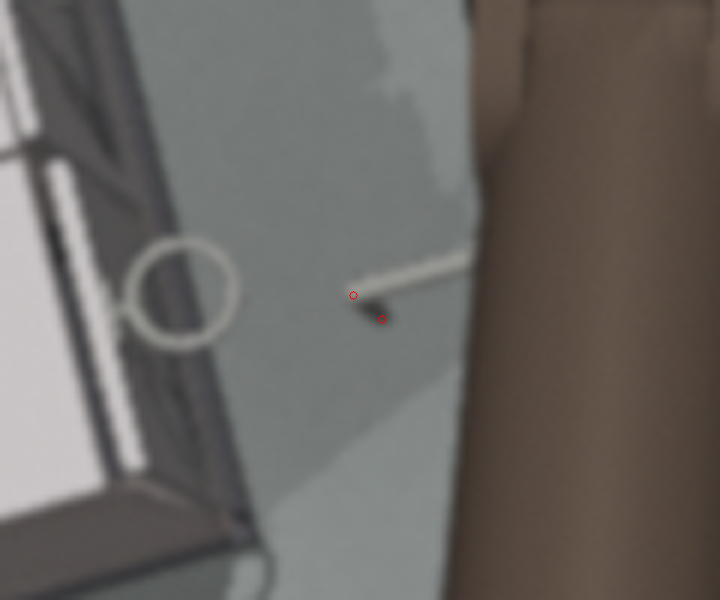

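The predicted tip and bend match the images to about 2 mm (scene crop (354,360), ring at (565,458)). Next I move the hook over the ring.

Emit:
jog_arm:
  increments:
    - [[0.0105,0.04,0],[0,0,0]]
    - [[0.0105,0.06,0],[0,0,0]]
    - [[0.0105,0.07,0],[0,0,0]]
    - [[0.0105,0.06,0],[0,0,0]]
    - [[0.0105,0.03,0],[0,0,0]]

```text
time: 7.8
tool_pos: [511.1, 76.9, 341.7]
orientation: [[0.96, 0.282, -0.0], [0.282, -0.96, 0.001], [-0.0, -0.001, -1.0]]
force: [0.0, 0.2, -1.9]
width: 23.9
```

Emit:
jog_arm:
  increments:
    - [[0,0,0],[0,0,0]]
    - [[0,0,0],[0,0,0]]
    - [[0,0,0],[0,0,0]]
    - [[0,0,0],[0,0,0]]
    - [[0,0,0],[0,0,0]]

```text
time: 8.22
tool_pos: [511.1, 72.2, 342.1]
orientation: [[0.961, 0.277, 0.0], [0.277, -0.961, 0.0], [0.0, 0.0, -1.0]]
force: [0.5, -0.5, -2.3]
width: 24.0
```

```bash
python3 snap.py 3
```

```text
T [511.1  72.2 342.1] 16.068788644476676 tip [464.  235.6 295.3] F [ 0.5 -0.5 -2.3]
scene crop origin 379 119 [437.21327212 179.57905626] [441.29158706 160.30192749]
top crop origin 129 139 [192.41847485 191.66801718] [185.75329453 187.33159459]
```

View pics/scene3c.png

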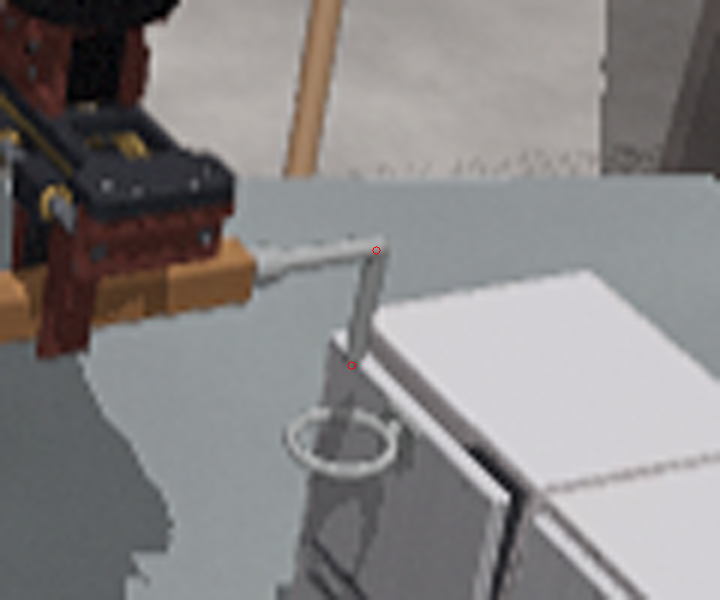

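View pics/top3c.png

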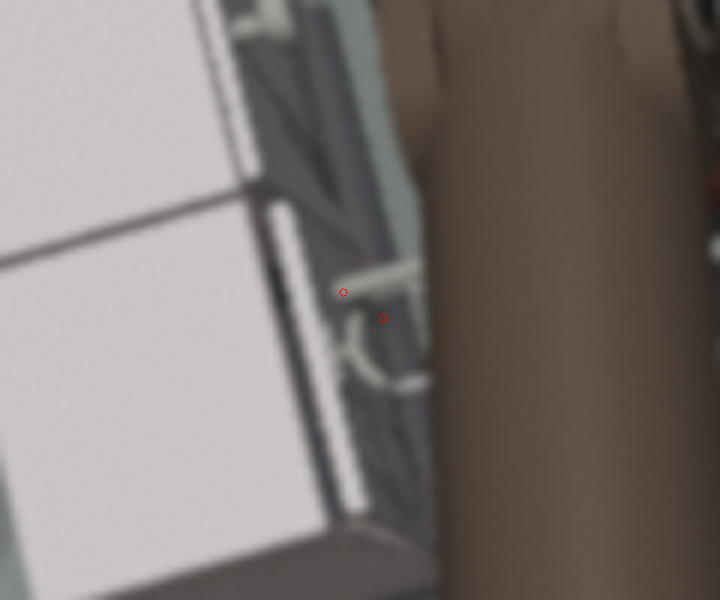

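Emit:
jog_arm:
  increments:
    - [[0,0,-0.03],[0,0,0]]
    - [[0,0,-0.04],[0,0,0]]
    - [[0,0,-0.05],[0,0,0]]
    - [[0,0,-0.04],[0,0,0]]
    - [[0,0,-0.035],[0,0,0]]

```text
time: 8.73
tool_pos: [510.7, 73.3, 262.9]
orientation: [[0.96, 0.278, -0.0], [0.278, -0.96, -0.0], [-0.0, -0.0, -1.0]]
force: [0.5, -0.0, -1.6]
width: 23.7
```

Emit:
jog_arm:
  increments:
    - [[0,0,0],[0,0,0]]
    - [[0,0,0],[0,0,0]]
    - [[0,0,0],[0,0,0]]
    - [[0,0,0],[0,0,0]]
    - [[0,0,0],[0,0,0]]

```text
time: 9.15
tool_pos: [511.6, 73.7, 264.8]
orientation: [[0.96, 0.279, 0.002], [0.279, -0.96, 0.001], [0.002, -0.0, -1.0]]
force: [-0.6, -0.5, -2.9]
width: 24.2
```

```bash
python3 snap.py 4
```

```text
T [511.6  73.7 264.8] 16.185951533947804 tip [464.2 237.  218. ] F [-0.6 -0.5 -2.9]
scene crop origin 375 142 [433.13781539 201.05456533] [436.94630046 183.11980656]
top crop origin 136 144 [199.09071951 196.25060192] [193.1233762  192.37974309]
```

View pics/scene4c.png

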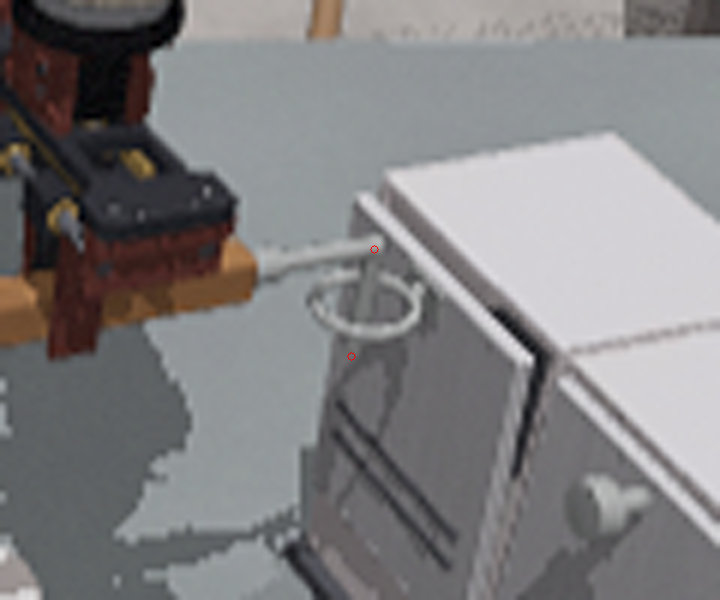

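View pics/top4c.png

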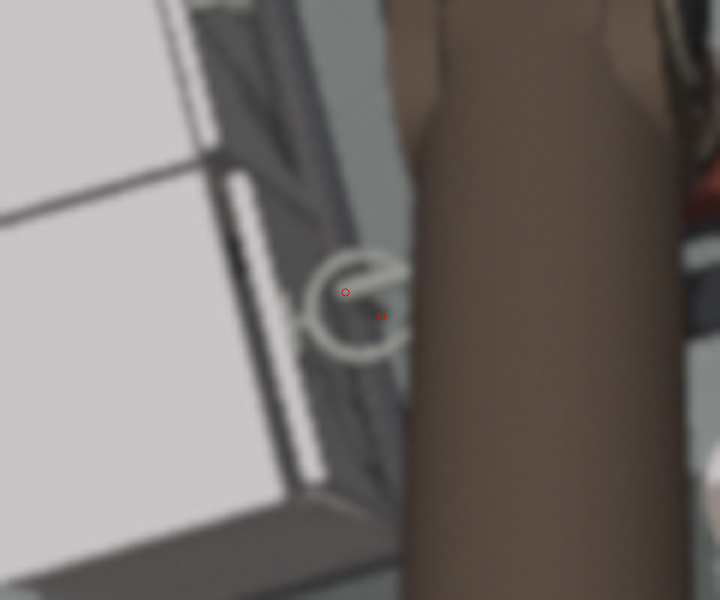

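Run:
```python
from h import *
im=cv2.imread("pics/scene4.png")[175:215,415:465]
g=im.astype(float);g=np.clip((g-60)*1.6,0,255).astype(np.uint8)
cv2.imwrite("pics/z4.png",cv2.resize(g,None,fx=14,fy=14,interpolation=cv2.INTER_NEAREST))
d=np.load("scene4.npy");P=cloud("scene",d)
for v in range(190,206):print(v,[tuple(P[v,u].round(0)) for u in range(431,437)])
```

```text
190 [(np.float64(95.0), np.float64(355.0), np.float64(4.0)), (np.float64(385.0), np.float64(255.0), np.float64(204.0)), (np.float64(385.0), np.float64(258.0), np.float64(204.0)), (np.float64(466.0), np.float64(232.0), np.float64(260.0)), (np.float64(467.0), np.float64(235.0), np.float64(260.0)), (np.float64(470.0), np.float64(236.0), np.float64(263.0))]
191 [(np.float64(100.0), np.float64(354.0), np.float64(3.0)), (np.float64(385.0), np.float64(256.0), np.float64(200.0)), (np.float64(389.0), np.float64(257.0), np.float64(203.0)), (np.float64(460.0), np.float64(235.0), np.float64(252.0)), (np.float64(467.0), np.float64(235.0), np.float64(257.0)), (np.float64(470.0), np.float64(237.0), np.float64(259.0))]
192 [(np.float64(376.0), np.float64(256.0), np.float64(190.0)), (np.float64(384.0), np.float64(257.0), np.float64(196.0)), (np.float64(389.0), np.float64(258.0), np.float64(199.0)), (np.float64(465.0), np.float64(234.0), np.float64(252.0)), (np.float64(469.0), np.float64(235.0), np.float64(255.0)), (np.float64(464.0), np.float64(240.0), np.float64(251.0))]
193 [(np.float64(383.0), np.
[... 3938 characters left out ...]
390.0), np.float64(260.0), np.float64(152.0)), (np.float64(392.0), np.float64(262.0), np.float64(154.0)), (np.float64(399.0), np.float64(262.0), np.float64(159.0)), (np.float64(405.0), np.float64(264.0), np.float64(163.0)), (np.float64(411.0), np.float64(265.0), np.float64(168.0)), (np.float64(414.0), np.float64(267.0), np.float64(170.0))]
205 [(np.float64(392.0), np.float64(260.0), np.float64(149.0)), (np.float64(390.0), np.float64(263.0), np.float64(148.0)), (np.float64(402.0), np.float64(262.0), np.float64(157.0)), (np.float64(405.0), np.float64(264.0), np.float64(159.0)), (np.float64(409.0), np.float64(266.0), np.float64(162.0)), (np.float64(416.0), np.float64(267.0), np.float64(168.0))]
```

View pics/z4.png

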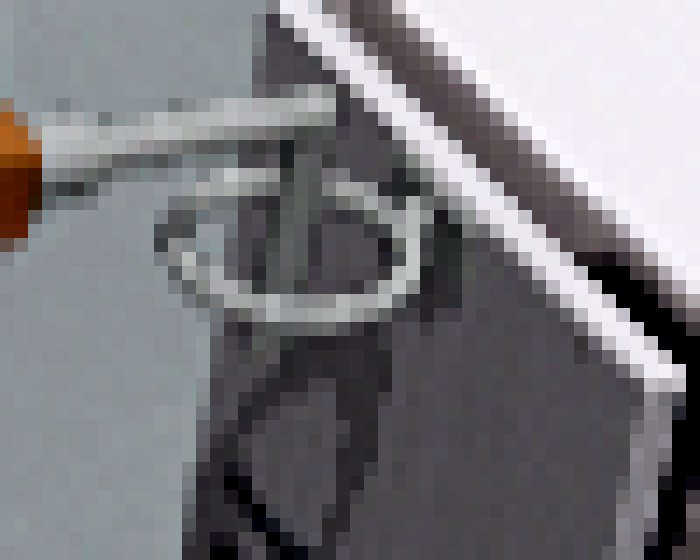

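The depth image shows the hook through the ring: steel at x≈468, y≈236 runs from z 260 down to 225, with the ring at 251. I'll pull along the hatch's arc.

Emit:
jog_arm:
  increments:
    - [[0.0062,-0.0216,0],[0,0,0]]
    - [[0.0062,-0.0216,-0.0025],[0,0,0]]
    - [[0.007,-0.024,-0.0125],[0,0,0]]
    - [[0.0062,-0.0216,-0.0125],[0,0,0]]
    - [[0.0055,-0.019,-0.01],[0,0,0]]

```text
time: 9.67
tool_pos: [523.7, 29.2, 248.5]
orientation: [[0.961, 0.278, -0.0], [0.278, -0.961, 0.0], [0.0, -0.0, -1.0]]
force: [-0.3, 1.7, -3.9]
width: 23.9
```

Emit:
jog_arm:
  increments:
    - [[0.0048,-0.0168,-0.012],[0,0,0]]
    - [[0.0048,-0.0168,-0.0125],[0,0,0]]
    - [[0.0048,-0.0168,-0.013],[0,0,0]]
    - [[0.0048,-0.0168,-0.014],[0,0,0]]
    - [[0,0,0],[0,0,0]]

```text
time: 10.08
tool_pos: [530.8, 2.0, 227.0]
orientation: [[0.961, 0.277, -0.002], [0.277, -0.961, -0.001], [-0.002, 0.001, -1.0]]
force: [-1.3, 1.0, -3.5]
width: 23.5
```

```bash
python3 snap.py 5
```

```text
T [530.8   2.  227. ] 16.10083457606173 tip [483.7 165.3 180.2] F [-1.3  1.  -3.5]
scene crop origin 350 156 [409.19945364 215.1014151 ] [412.27283588 197.65136247]
top crop origin 163 139 [226.10775328 191.73248215] [221.56412844 187.76149029]
```

View pics/scene5c.png

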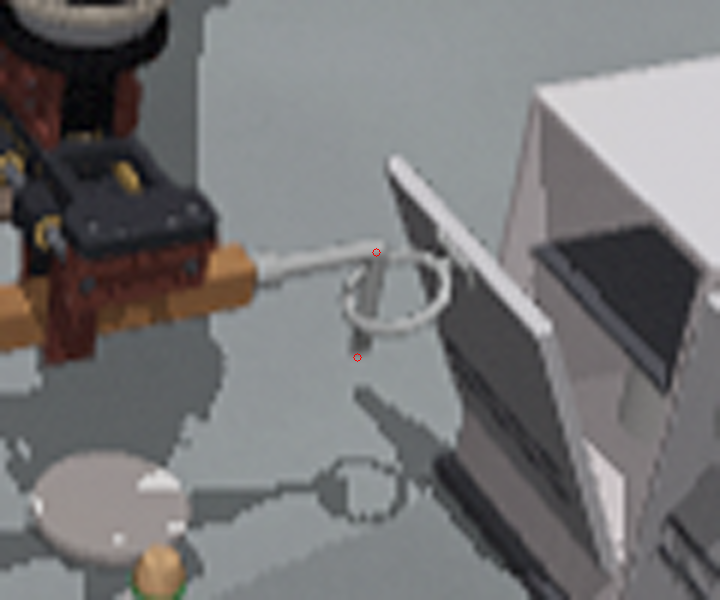

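Emit:
jog_arm:
  increments:
    - [[0.0055,-0.019,-0.0175],[0,0,0]]
    - [[0.0055,-0.019,-0.02],[0,0,0]]
    - [[0.0055,-0.019,-0.0225],[0,0,0]]
    - [[0.0048,-0.0168,-0.0225],[0,0,0]]
    - [[0.004,-0.0145,-0.0225],[0,0,0]]

```text
time: 10.6
tool_pos: [540.9, -30.8, 184.5]
orientation: [[0.96, 0.279, -0.002], [0.279, -0.96, 0.002], [-0.001, -0.002, -1.0]]
force: [-0.4, 8.5, -6.4]
width: 23.9
```

Emit:
jog_arm:
  increments:
    - [[0,0,0],[0,0,0]]
    - [[0,0,0],[0,0,0]]
    - [[0,0,0],[0,0,0]]
    - [[0,0,0],[0,0,0]]
    - [[0,0,0],[0,0,0]]

```text
time: 11.02
tool_pos: [541.6, -31.6, 186.6]
orientation: [[0.96, 0.279, 0.001], [0.279, -0.96, 0.0], [0.001, -0.0, -1.0]]
force: [-1.0, 2.9, -3.7]
width: 23.7
```

```bash
python3 snap.py 6
```

```text
T [541.6 -31.6 186.6] 16.20316203833212 tip [494.1 131.7 139.8] F [-1.   2.9 -3.7]
scene crop origin 338 169 [397.16542682 227.67718475] [399.84548279 210.79728713]
top crop origin 177 138 [239.59515259 190.60658899] [235.79041679 186.69891124]
```

View pics/scene6c.png

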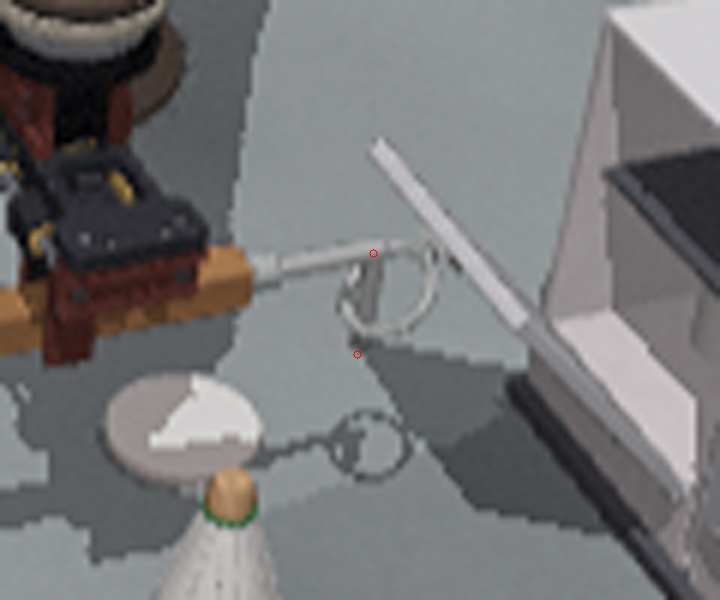

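View pics/top6c.png

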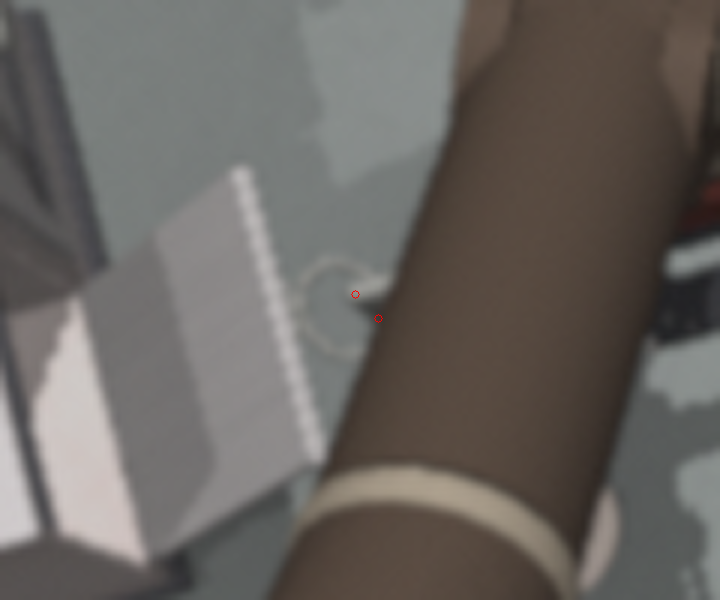

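```bash
cat > ang.py <<'E'
from h import *
import sys
# outer top edge position of hatch from point cloud: plane fit of points near the hatch
k=sys.argv[1]
o=np.array([0.274,-0.962,0]);l=np.array([0.962,0.274,0])
th0=0.04;ring0=np.array([464.1,238.3,251.1])
hinge=ring0-o*(46*np.cos(th0)+185*np.sin(th0))-np.array([0,0,185*np.cos(th0)-46*np.sin(th0)])
print("hinge",hinge)
for n in("scene","top"):
    P=cloud(n,np.load(n+k+".npy")).reshape(-1,3);P=P[~np.isnan(P).any(1)]-hinge
    a=P@l;u=P@o;z=P[:,2];r=np.hypot(u,z)
    m=(abs(a)<65)&(r>80)&(r<200)&(u>5)
    t=np.arctan2(u,z)[m]; h,e=np.histogram(t,bins=np.arange(0,1.3,.02));i=h.argmax();print(n,m.sum(),"mode angle",e[i]+.01,h.max())
    mm=m.copy();mm[m]=abs(t-e[i]-.01)<.1;q=np.polyfit(z[mm],u[mm],1);print("fit slope angle",np.arctan(q[0]),q[1])
E
python3 ang.py 0;python3 ang.py 5; python3 ang.py 6
```

```text
hinge [449.47902251 289.63350493  68.08748964]
scene 2055 mode angle 0.09 292
fit slope angle 0.04967151115023579 7.4691654137986605
top 2160 mode angle 0.11 121
fit slope angle 0.031226234714985462 11.165703949490952
hinge [449.47902251 289.63350493  68.08748964]
scene 1681 mode angle 0.47000000000000003 148
fit slope angle 0.4033605297960316 9.908349954241508
top 1009 mode angle 0.41000000000000003 334
fit slope angle 0.45816001004882123 -5.822221976706313
hinge [449.47902251 289.63350493  68.08748964]
scene 1444 mode angle 0.6900000000000001 61
fit slope angle 0.7570699132621059 -9.784292483913902
top 1230 mode angle 0.7100000000000001 511
fit slope angle 0.7234541630474628 -1.3793363774427785
```

Emit:
jog_arm:
  increments:
    - [[0.0014,-0.0048,-0.005],[0,0,0]]
    - [[0.0014,-0.0048,-0.005],[0,0,0]]
    - [[0,0,0],[0,0,0]]
    - [[0,0,0],[0,0,0]]
    - [[0,0,0],[0,0,0]]

```text
time: 11.53
tool_pos: [542.4, -33.2, 182.3]
orientation: [[0.96, 0.28, -0.0], [0.28, -0.96, 0.003], [0.001, -0.003, -1.0]]
force: [-1.6, 9.0, -2.7]
width: 23.9
```

Emit:
jog_arm:
  increments:
    - [[-0.0045,0.0156,0],[0,0,0]]
    - [[-0.0045,0.0156,0],[0,0,0]]
    - [[0,0,0],[0,0,0]]
    - [[0,0,0],[0,0,0]]
    - [[0,0,0],[0,0,0]]

```text
time: 11.95
tool_pos: [539.0, -23.6, 182.4]
orientation: [[0.96, 0.279, 0.001], [0.279, -0.96, -0.001], [0.0, 0.001, -1.0]]
force: [-0.8, 0.1, -3.2]
width: 24.2
```

```bash
python3 snap.py 7; python3 ang.py 7
```

```text
T [539.  -23.6 182.4] 16.17891404488689 tip [491.6 139.7 135.6] F [-0.8  0.1 -3.2]
scene crop origin 340 169 [399.44478412 228.19089339] [402.18277449 211.38805509]
top crop origin 175 139 [237.24493978 191.66001554] [233.3448496  187.81036429]
hinge [449.47902251 289.63350493  68.08748964]
scene 1452 mode angle 0.6900000000000001 58
fit slope angle 0.7568622525391375 -9.661003269931001
top 1146 mode angle 0.7100000000000001 471
fit slope angle 0.7228195721122421 -1.2474529565894288
```

View pics/scene7c.png

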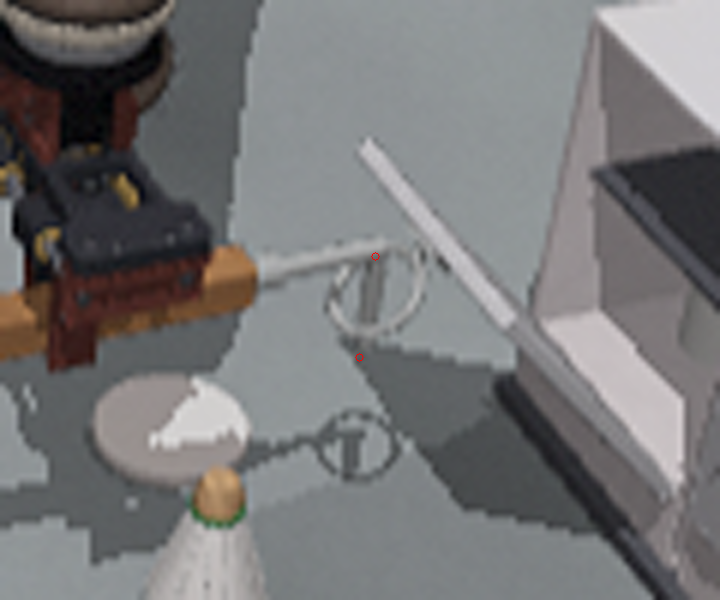

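The hook now hangs in the middle of the ring (scene crop (370,290)), and the hatch is at about 0.70. Lifting straight up.

Emit:
jog_arm:
  increments:
    - [[0,0,0.03],[0,0,0]]
    - [[0,0,0.05],[0,0,0]]
    - [[0,0,0.06],[0,0,0]]
    - [[0,0,0.07],[0,0,0]]
    - [[0,0,0.07],[0,0,0]]

```text
time: 12.47
tool_pos: [538.5, -23.7, 295.3]
orientation: [[0.961, 0.278, -0.001], [0.278, -0.961, -0.001], [-0.001, 0.0, -1.0]]
force: [-0.1, 0.9, -2.0]
width: 23.3
```

```bash
python3 snap.py 8; python3 ang.py 8
```

```text
T [538.5 -23.7 295.3] 16.13866011939573 tip [491.2 139.6 248.5] F [-0.1  0.9 -2. ]
scene crop origin 345 138 [404.2592176  198.29086835] [407.29621825 179.64192942]
top crop origin 167 132 [230.25857013 184.89049973] [225.68708319 180.38430715]
hinge [449.47902251 289.63350493  68.08748964]
scene 1428 mode angle 0.6900000000000001 58
fit slope angle 0.7576734760626485 -9.822568360009546
top 1179 mode angle 0.7100000000000001 475
fit slope angle 0.7235847165948142 -1.3670636929367315
```

View pics/scene8c.png

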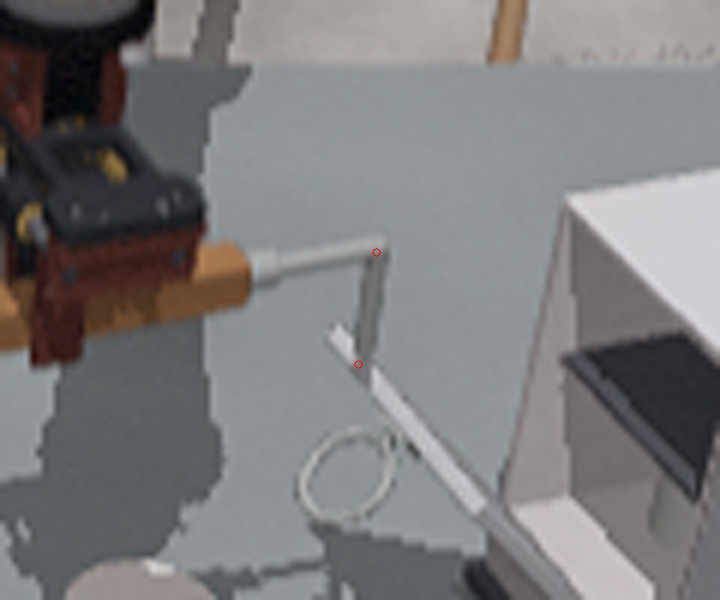

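Emit:
jog_arm:
  increments:
    - [[-0.02,-0.05,0],[0,0,-0.027]]
    - [[-0.022,-0.054,0],[0,0,-0.027]]
    - [[-0.022,-0.054,0],[0,0,-0.027]]
    - [[-0.022,-0.054,0],[0,0,-0.027]]
    - [[-0.022,-0.054,0],[0,0,-0.027]]

```text
time: 12.98
tool_pos: [493.9, -132.3, 293.8]
orientation: [[0.998, 0.064, -0.001], [0.064, -0.998, 0.0], [-0.001, -0.0, -1.0]]
force: [0.6, -0.4, -2.3]
width: 23.6
```

Emit:
jog_arm:
  increments:
    - [[-0.022,-0.054,0],[0,0,-0.027]]
    - [[-0.022,-0.054,0],[0,0,-0.027]]
    - [[-0.022,-0.054,0],[0,0,-0.027]]
    - [[-0.022,-0.054,0],[0,0,-0.027]]
    - [[-0.022,-0.054,0],[0,0,-0.027]]

```text
time: 13.4
tool_pos: [449.8, -240.0, 294.1]
orientation: [[0.989, -0.147, -0.0], [-0.147, -0.989, 0.0], [-0.0, -0.0, -1.0]]
force: [0.0, 0.1, -2.2]
width: 23.6
```

Emit:
jog_arm:
  increments:
    - [[0,0,0],[0,0,0]]
    - [[0,0,0],[0,0,0]]
    - [[0,0,-0.05],[0,0,0]]
    - [[0,0,-0.06],[0,0,0]]
    - [[0,0,-0.06],[0,0,0]]

```text
time: 13.82
tool_pos: [451.8, -237.3, 225.6]
orientation: [[0.99, -0.141, 0.001], [-0.141, -0.99, 0.0], [0.001, -0.001, -1.0]]
force: [0.7, 0.2, -1.8]
width: 23.6
```

Emit:
jog_arm:
  increments:
    - [[0,0,-0.05],[0,0,0]]
    - [[0,0,-0.05],[0,0,0]]
    - [[0,0,-0.03],[0,0,0]]
    - [[0,0,0],[0,0,0]]
    - [[0,0,0],[0,0,0]]

```text
time: 14.23
tool_pos: [451.3, -237.3, 173.9]
orientation: [[0.99, -0.141, -0.001], [-0.141, -0.99, 0.0], [-0.001, 0.0, -1.0]]
force: [-0.1, -0.2, -3.2]
width: 23.4
```

Emit:
jog_arm:
  increments:
    - [[0,0,0],[0,0,0]]
    - [[0,0,0],[0,0,0]]
    - [[0,0,0],[0,0,0]]
    - [[0,0,0],[0,0,0]]
    - [[0,0,0],[0,0,0]]

```text
time: 14.65
tool_pos: [451.9, -237.4, 174.7]
orientation: [[0.99, -0.141, 0.001], [-0.141, -0.99, 0.0], [0.001, -0.0, -1.0]]
force: [0.6, 0.4, -2.5]
width: 24.0
```

Emit:
jog_arm:
  increments:
    - [[-0.004,-0.0025,-0.04],[0,0,0]]
    - [[0,0,-0.05],[0,0,0]]
    - [[0,0,-0.05],[0,0,0]]
    - [[0,0,-0.03],[0,0,0]]
    - [[0,0,0],[0,0,0]]

```text
time: 15.07
tool_pos: [448.7, -237.7, 104.3]
orientation: [[0.99, -0.141, -0.004], [-0.141, -0.99, 0.001], [-0.004, -0.0, -1.0]]
force: [-0.0, 0.1, -2.3]
width: 23.6
```

Run:
```python
from h import *
for n in("scene","top"):
    p,d=capture(n)
    x,y,w,h={'scene':(230,180,130,100),'top':(285,150,130,90)}[n]
    cv2.imwrite(f"pics/{n}9c.png",cv2.resize(p[y:y+h,x:x+w,::-1],None,fx=6,fy=6,interpolation=cv2.INTER_CUBIC))
print(read_state()['tool_pos'])
```

```text
[ 450.00683758 -238.73069118  106.51207032]
```

View pics/scene9c.png

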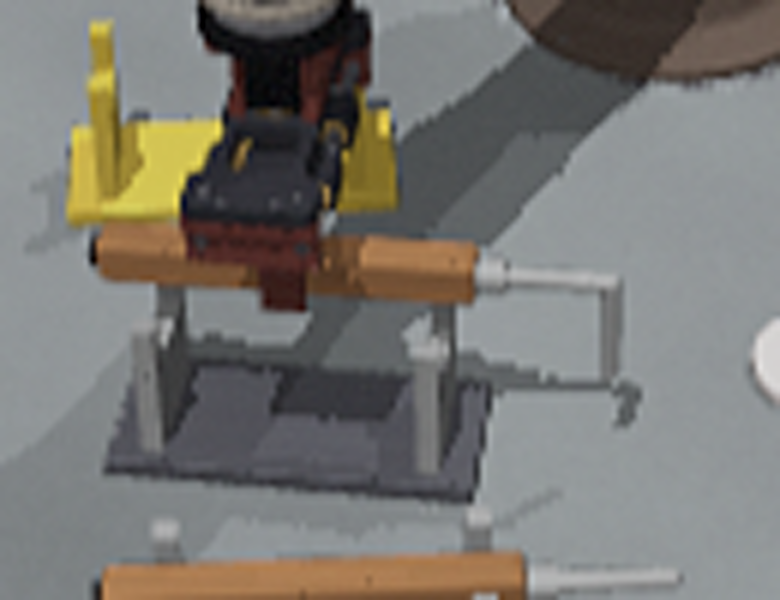

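View pics/top9c.png

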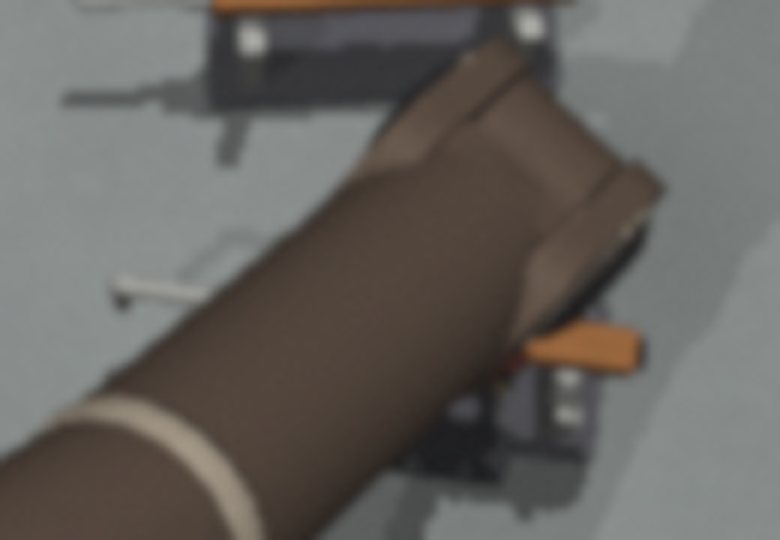

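The pole is level and lined up over its rest (scene crop, handle (95–480, 265), posts at (150,330) and (430,340)). Lowering.

Emit:
jog_arm:
  increments:
    - [[0,0,-0.02],[0,0,0]]
    - [[0,0,-0.03],[0,0,0]]
    - [[0,0,-0.03],[0,0,0]]
    - [[0,0,-0.02],[0,0,0]]
    - [[0,0,-0.007],[0,0,0]]

```text
time: 15.58
tool_pos: [449.5, -237.7, 62.0]
orientation: [[0.99, -0.141, -0.002], [-0.141, -0.99, 0.001], [-0.002, -0.001, -1.0]]
force: [-1.2, 5.3, 5.6]
width: 24.1
```

Emit:
jog_arm:
  increments:
    - [[0,0,0],[0,0,0]]
    - [[0,0,0],[0,0,0]]
    - [[0,0,0],[0,0,0]]
    - [[0,0,0],[0,0,0]]
    - [[0,0,0],[0,0,0]]

```text
time: 16.0
tool_pos: [450.2, -238.6, 63.7]
orientation: [[0.99, -0.141, 0.001], [-0.141, -0.99, -0.0], [0.001, 0.0, -1.0]]
force: [0.5, 0.1, -2.8]
width: 24.0
```

Emit:
jog_arm:
  increments:
    - [[0,0,-0.004],[0,0,0]]
    - [[0,0,0],[0,0,0]]
    - [[0,0,0],[0,0,0]]
    - [[0,0,0],[0,0,0]]
    - [[0,0,0],[0,0,0]]

```text
time: 16.42
tool_pos: [450.3, -238.6, 62.0]
orientation: [[0.99, -0.141, 0.0], [-0.141, -0.99, -0.0], [0.001, 0.0, -1.0]]
force: [0.7, 0.0, -1.3]
width: 23.8
```

Emit:
jog_arm:
  increments:
    - [[0,0,0],[0,0,0]]
    - [[0,0,0],[0,0,0]]
    - [[0,0,0],[0,0,0]]
    - [[0,0,0],[0,0,0]]
    - [[0,0,0],[0,0,0]]
  claw: 1

```text
time: 16.83
tool_pos: [450.0, -238.4, 61.8]
orientation: [[0.99, -0.141, -0.0], [-0.141, -0.99, 0.0], [-0.0, -0.0, -1.0]]
force: [0.6, 0.1, 0.3]
width: 53.2
```

Emit:
jog_arm:
  increments:
    - [[0,0,0],[0,0,0]]
    - [[0,0,0],[0,0,0]]
    - [[0,0,0],[0,0,0]]
    - [[0,0,0],[0,0,0]]
    - [[0,0,0],[0,0,0]]

```text
time: 17.25
tool_pos: [450.0, -238.4, 61.8]
orientation: [[0.99, -0.141, 0.0], [-0.141, -0.99, 0.0], [0.0, -0.0, -1.0]]
force: [0.6, -0.4, -0.1]
width: 86.5
```

Emit:
jog_arm:
  increments:
    - [[0,0,0.04],[0,0,0]]
    - [[0,0,0.06],[0,0,0]]
    - [[0,0,0.08],[0,0,0]]
    - [[0,0,0.08],[0,0,0]]
    - [[0,0,0.08],[0,0,0]]

```text
time: 17.67
tool_pos: [449.5, -238.5, 199.1]
orientation: [[0.99, -0.142, -0.001], [-0.142, -0.99, -0.0], [-0.001, 0.0, -1.0]]
force: [0.9, 0.2, 0.2]
width: 88.0
```

Emit:
jog_arm:
  increments:
    - [[0,0.08,0.05],[0,0,0]]
    - [[0,0.08,0.05],[0,0,0]]
    - [[0,0.08,0.05],[0,0,0]]
    - [[0,0.08,0],[0,0,0]]
    - [[0,0.08,0],[0,0,0]]

```text
time: 18.08
tool_pos: [450.4, -77.1, 259.2]
orientation: [[0.99, -0.141, 0.003], [-0.141, -0.99, 0.001], [0.003, -0.001, -1.0]]
force: [0.3, 0.1, -0.3]
width: 87.8
```

Emit:
jog_arm:
  increments:
    - [[0,0.04,0],[0,0,0]]
    - [[0,0.03,0],[0,0,0]]
    - [[0,0,0],[0,0,0]]
    - [[0,0,0],[0,0,0]]
    - [[0,0,0],[0,0,0]]

```text
time: 18.5
tool_pos: [450.0, -51.5, 257.9]
orientation: [[0.99, -0.142, 0.0], [-0.142, -0.99, -0.0], [0.0, 0.0, -1.0]]
force: [-0.7, -0.8, -0.2]
width: 87.8
```

```bash
python3 - <<'E'
from h import *
for n in("scene","top"):
    p,d=capture(n);np.save(f"{n}10.npy",d);cv2.imwrite(f"pics/{n}10.png",p[:,:,::-1])
    P=cloud(n,d);hsv=cv2.cvtColor(np.ascontiguousarray(p[:,:,::-1]),cv2.COLOR_BGR2HSV)
    x,y,w,h={'scene':(240,222,90,25),'top':(325,195,70,25)}[n]
    m=np.zeros((400,640),bool);m[y:y+h,x:x+w]=1
    m&=(hsv[...,0]>5)&(hsv[...,0]<20)&(hsv[...,1]>110)
    Q=P[m];t=Q[Q[:,2]>85];print(n,np.nanmedian(Q,0),cv2.minAreaRect(t[:,:2].astype(np.float32)))
    x,y,w,h={'scene':(230,180,260,120),'top':(285,150,130,90)}[n]
    s=3 if n=='scene' else 6
    cv2.imwrite(f"pics/{n}10c.png",cv2.resize(p[y:y+h,x:x+w,::-1],None,fx=s,fy=s,interpolation=cv2.INTER_CUBIC))
s=read_state();print(s['tool_pos'],s['time'],s['force'])
E
python3 ang.py 10
```

```text
scene [ 456.95388933 -236.87245713   91.2201725 ] ((452.2781677246094, -237.63186645507812), (196.58627319335938, 23.352237701416016), 82.22109985351562)
top [ 449.2982954  -238.14467829   91.53368272] ((449.8362121582031, -239.62054443359375), (196.49359130859375, 24.081296920776367), 82.07351684570312)
[449.96261913 -51.69234202 257.85175594] 18.6 [ 0.64179609 -0.32388997 -0.25871098]
hinge [449.47902251 289.63350493  68.08748964]
scene 1429 mode angle 0.6900000000000001 63
fit slope angle 0.757741032181358 -9.93232809925944
top 1969 mode angle 0.7100000000000001 460
fit slope angle 0.7226035720043824 -1.3409341131409425
```

View pics/scene10c.png

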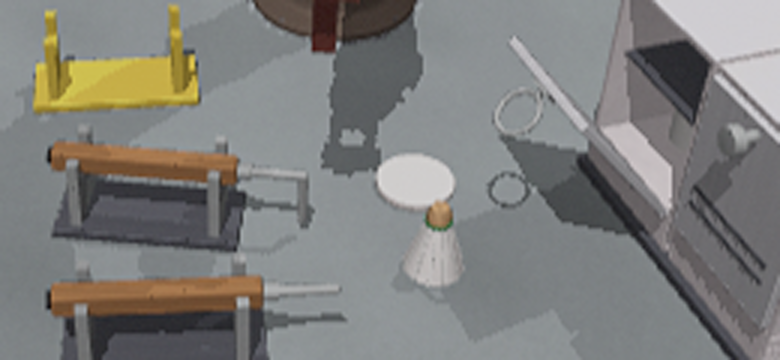

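View pics/top10.png

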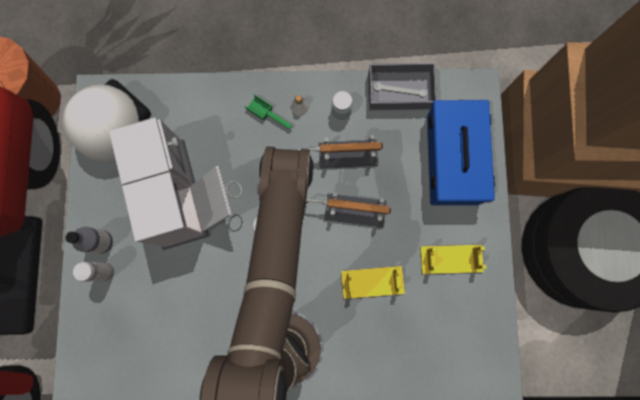

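The pole lies in its rest with the hook down (scene crop (50–305, 165)). The hatch is open at about 0.7 (ring at (518,110)), and the arm is clear. Handing in.

```bash
python3 -c "
from plant import *
print(finish_job())"
```

```text
the job is handed in; nothing more can be done
None
```

I carried out the whole task and handed the job in at about 18.6 s of the allowed 64 s; the interface gave no verdict.

**What I did:** I took the hooked pole from its rest and lowered the hook into the ring with its tip about 30 mm below the ring. I then pulled the hatch along its arc to the stop, where a last nudge raised the pull from about 3 N to 9 N with almost no movement. After that I centred and lifted the hook out, laid the pole back in its own rest and moved the arm away.

**Last checks:**
- **Hatch:** It stayed open after unhooking. Its angle read 0.69 to 0.71 rad from the main depth estimate. A second fit gave 0.72 to 0.76, which is above the 0.7 stop, so I put that down to measurement error.
- **Pole position:** Its centre is at about (451, -238.5) mm, within about 5 mm of the rest's measured middle. The top of the handle is at about 91.5 mm where 93 is expected, so the handle centre is about 79 mm up.
- **Pole attitude:** It is in line with the rest (82.1° against 82.05°) and looks level with the hook down.
- **Arm:** The gripper is open and touching nothing. The two cameras disagreed by 2 to 4 mm in x, and no check failed.

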